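# Close the dowelled casting mould and hold it shut

### The job

The yellow parts basket is parked on the lower half of the plywood casting mould: first hang it by its black handle bar on the two prongs of the blue hook stand, keeping it upright. Then take the upper mould half by its red handle, fit it onto the two brass dowels and press it down against the sprung blue ejector plate until the two halves meet all over; finish while still holding the mould pressed shut, because it springs open when let go. Leave the spray can, tape measure, jar, offcut and screwdriver where they are.

Things in the scene. Friction and masses are not known exactly. Their poses are not given: they have to be found in the camera images.
- lower: Lower mould half, fixed. Origin: centre of its underside, on the bench. Steel base 110 x 190 x 12 (x, y, z), on it a plywood block 90 x 170, top face 40 above the origin. Two brass dowels, 10 diameter, at x 0, y -70 and +70, rise 26 above that face (the last 6 a cone to 4 diameter). Yaw varies by 0.3 either way.
- ejector (a joint): Sprung blue plate, 56 x 70, in the lower half's middle, between the dowels; in m: 0 out (top 8 mm above the face, 48 above the bench), grows as it is pressed down, 0.008 flush. Its spring pushes up with 7 N when out, 13 N when flush: it carries the basket or the loose upper half without sinking; shutting the mould takes a push of 9 to 11 N besides the upper half's weight.
- upper: Upper mould half, loose, lying right side up on the bench. Origin: centre of its underside. Plywood plate 84 x 164 x 30 (x, y, z), two through holes 12.5 diameter at x 0, y -70 and +70. 0.25 to 0.4 kg. Fits either way round. Mould shut: its origin is 40 above the lower half's origin (both axes in line); merely resting on the ejector: 48. Yaw within 0.3.
- upper_handle (a point): Middle of the upper half's red handle, 56 above its underside. The handle is an upright block 22 wide in the upper half's x, 74 long in y, standing from 30 to 72 above the underside; grip it across the 22 width.
- basket: Yellow open parts basket, screws fixed inside, 0.19 to 0.3 kg. Origin: centre of its underside; box 64 x 108 x 50 (x, y, z). Rigid black handle: two uprights at y -50 and +50 carry a round bar, 10 diameter, along y, centre line 120 above the underside, 65 free below it. Starts on the ejector plate, y roughly along the lower half's y.
- basket_bar (a point): Middle of the basket's handle bar, on its centre line; it can be pinched here across the basket's x from above.
- hook: Hook stand, fixed, left or right of the mould. Origin on the bench below hook_rest. Blue base 120 x 130 x 12. Two posts, 10 diameter, at x +58, y -30 and +30; from the top of each a prong, 8 diameter, runs level to -x, centre line 170 above the bench, to x -26, then turns up to a tip at x -38, top 192. The basket's bar lies across both prongs, along y. Yaw within 0.3.
- hook_rest (a point): Where the middle of the basket's bar should come to rest: midway between the prongs, lying on them, 179 above the bench (the hung basket's underside is then at 59). To hang it, bring the basket in along the stand's +x, prongs passing between bar and box, then lower it.
- spray: Bystander: yellow spray can, 60 diameter, 170 tall.
- offcut: Bystander: wooden offcut 50 x 120 x 40.
- jar: Bystander: glass jar with black lid, 64 diameter, 75 tall.
- driver: Bystander: red screwdriver lying on the bench nearer the robot.
- tape: Bystander: yellow tape measure, 70 x 62 x 36.

How it is judged (in metres and radians):
On the way, in this order (a step that is already met when the one before it is completed fails the run):
1. the basket hangs by its bar on the hook stand, let go (contact force between basket and hook above 1.2 N and contact force between basket and the fingers below 0.1 N and z of basket_bar in the frame of hook between 0.171 and 0.187 m and angle between basket's own z axis and vertical below 0.35 rad), for 0.2 s.
2. the upper half sits on both dowels (horizontal distance between upper and lower below 0.004 m and angle between the x axis of upper and the x axis of lower, either way round below 0.05 rad and z of upper in the frame of lower below 0.052 m), for 0.1 s.
At the end, for the whole second after the job is handed in: The robot holds the upper half (over 4 N) still on both dowels, within 4 mm and 0.05 rad of the lower half, level to 0.03 rad, gap under 2 mm, ejector in over 6 mm; the basket hangs free by its bar on the prongs (bar 171 to 187 mm up), within 0.35 rad of upright (all of step 1 and horizontal distance between upper and lower below 0.004 m and angle between the x axis of upper and the x axis of lower, either way round below 0.05 rad and angle between upper's own z axis and vertical below 0.03 rad and z of upper in the frame of lower below 0.042 m and value of joint ejector above 0.006 m and linear speed of upper below 0.02 m/s and (contact force between upper and the fingers above 4 N or contact force between upper and the arm above 4 N) and x of basket_bar in the frame of hook between -0.04 and 0.06 m); the arm keeps its last pose, push and grip.
It fails at once if the basket is tipped by more than 0.8 rad (angle between basket's own z axis and vertical above 0.8 rad).
It fails at once if a bystander is moved by more than 30 mm (distance of any of tape, spray, offcut, jar, driver from where it was at the start of the episode above 0.03 m).
It also fails if it takes over 64 s, if anything falls off the work surface, if the arm or the gripper's body presses on something with over 40 N, if the wrist force passes 120 N, or if a joint passes its speed limit or range.

### The arm

A 6-joint arm with a two-finger parallel gripper is mounted at the origin on the work surface. World frame = base frame: x ahead of the robot, y to its left, z up, the work surface at z = 0. Lengths are in mm, angles in rad, forces in N, time in s.
With the tool pointing down it reaches from about 400 to 825 mm from the base axis. Payload 7 kg.
Tool frame: the origin (TCP) lies at the very end of the fingers, on their centre line; the grasp point (between the pads) lies 19 mm behind it; z points along the fingers, y is the line along which they close (so a half turn about z gives the same grasp; the last joint's range is limited). The gripper opens to 88 mm and grips with 3 to 60 N. Pads are 19 mm wide; open, the fingers measure 130 mm over their backs; the gripper's body (78 mm by 193 mm) begins 47 mm behind the grasp point.
Start: joints at [1.627, 0.359, 0.012, 0, -1.224, -0.288], TCP at [155.078, 656.922, 226.561] pointing down, gripper open.
Joint ranges: [-3.07, 3.07], [-1.43, 2.12], [-1.02, 1.25], [-3.03, 1.67], [-3.05, -0], [-3.03, 3.03]. Speed limits (rad/s): [2.39, 2.39, 3.01, 3.14, 3.14, 3.14].

### API

Orientations are given as a unit quaternion [x, y, z, w].
In Python, from plant import bot gives the robot as it stands. Calls block until the motion is done:
- bot.move_ptp(position, orientation): joint-space move of the TCP to a pose.
- bot.line_to(position, velocity=150, ori=None): straight line of the TCP; ori=None keeps the orientation; velocity is the mean speed in mm/s.
- bot.move_joints(angles): joint-space move.
- bot.move_gripper(opening, force=None): finger opening in mm; force is the grip in N (None keeps the last); returns when the fingers have stopped.
- bot.pause(seconds).
- bot.solve_ik(position, orientation): joint angles nearest the present ones, or None.
- bot.read_state(): the state.
- bot.camera(name): name is "side" or "top"; returns the picture (384x512x3 uint8, red, green, blue); there is no depth.
- bot.get_calibration(name): a dict with "fx", "fy", "cx", "cy" (pixels), "view" (4x4, takes a point from world to camera coordinates). Camera axes: x right, y up, looking along -z (the intrinsics and any distortion apply to the point x, -y, -z); pixel columns grow to the right and rows downward; lengths in mm; the calibration is good to about 2 mm. A picture is of the moment at which its call begins. get_calibration takes no time and is no camera call.
A pose or a line that the arm cannot do raises bot.Unreachable and nothing moves.
- bot.close_job(): hands the job in; it is judged then, once.
The state is a dict: "t": time; "joint_pos": joint angles; "qvel": joint speeds; "tau": joint torques, N m; "tcp_pos": TCP position; "eef_rot": TCP orientation; "contact_force": force on the tool from outside, world axes, zero at the start; "moment": the same for the moment, N m; "width": finger opening in mm; "finger_force": force on a finger pad.
Only numpy, scipy, OpenCV 4.12 (cv2) and the standard library are available. Lean on these libraries where they do the work, as an engineer would, in place of code of your own. Each camera call takes 0.05 s, during which the arm holds its last target. There are 200 camera calls.

## Working session

There is one attempt and no reset: what is moved stays moved. The work goes in short steps, each a Python script; the robot and the scene stay as the last script left them, time stands still between calls to the robot, and variables do not carry over. Pictures are saved under pics/ and viewed, at most 10 in all, crops included, and the job is handed in when it is done.

```bash
ls; mkdir -p pics; python3 - <<'E'
from plant import bot
import cv2
for n in("side","top"):
    im=bot.camera(n); cv2.imwrite(f"pics/{n}0.png",im[:,:,::-1]); c=bot.get_calibration(n)
    print(n,{k:(v if k!='view' else [[round(float(a),4) for a in r] for r in v]) for k,v in c.items()})
s=bot.read_state(); print(s)
E
```

```text
pics
side {'fx': 486.4565472496786, 'fy': 486.4565472496786, 'cx': 256.1650334714544, 'cy': 189.03107150722536, 'view': [[-0.9249, -0.3801, 0.0111, 537.0455], [0.2323, -0.5418, 0.8078, -225.0229], [-0.301, 0.7497, 0.5894, -977.0927], [0.0, 0.0, 0.0, 1.0]]}
top {'fx': 401.1879821517163, 'fy': 401.1879821517163, 'cx': 251.30289667807335, 'cy': 194.36094351066473, 'view': [[-0.0172, -0.9994, -0.0311, 28.3156], [0.9971, -0.0195, 0.0731, -597.0198], [-0.0736, -0.0297, 0.9968, -1034.2049], [0.0, 0.0, 0.0, 1.0]]}
{'t': 0.1, 'joint_pos': array([ 1.62710375e+00,  3.59330980e-01,  1.11672796e-02, -3.02464728e-04,
       -1.22410636e+00, -2.88103314e-01]), 'qvel': array([-0.00150948, -0.0027992 ,  0.0021441 ,  0.00120723, -0.00142842,
        0.00070148]), 'tau': array([-2.15592001e-03, -5.84160054e+01,  2.93751240e+01,  7.01556042e+00,
        1.01842088e-02, -4.93862819e-05]), 'tcp_pos': array([154.99056197, 656.52189143, 225.71462088]), 'eef_rot': array([ 9.93285112e-01, -1.15689770e-01, -1.38272070e-05,  7.50333781e-04]), 'contact_force': array([-0.37379437,  0.25924404, -0.49891262]), 'moment': array([0.00516588, 0.01613671, 0.02433987]), 'finger_force': 0.0, 'width': 87.59256086140093}
```

View pics/top0.png

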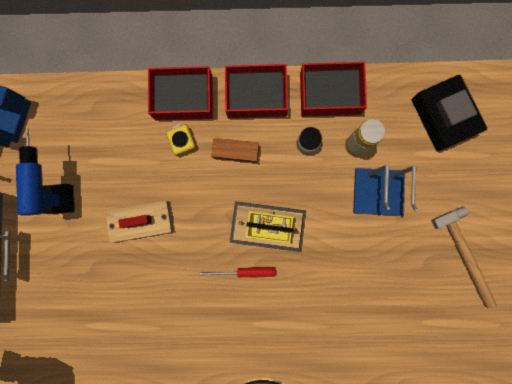

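View pics/side0.png

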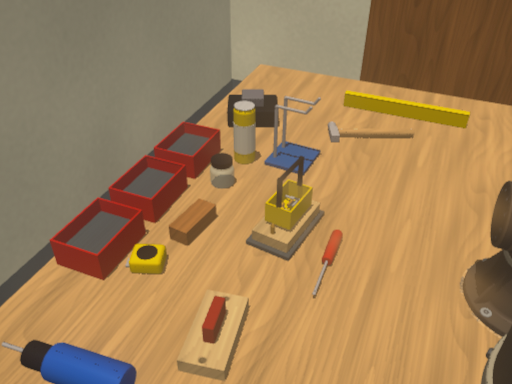

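The top view shows the upper half at left (140,222), the mould with basket at (268,227) and the hook base at (380,191), with its prongs pointing toward the robot and the spray can behind at (365,135). The side view agrees.

```bash
cat > h.py <<'E'
from plant import bot
import numpy as np, cv2
from scipy.spatial.transform import Rotation as R
def ray(px,z,n="top"):
    c=bot.get_calibration(n); V=np.array(c["view"]); Rm,t=V[:3,:3],V[:3,3]
    px=np.atleast_2d(px).astype(float)
    d=np.c_[(px[:,0]-c["cx"])/c["fx"],-(px[:,1]-c["cy"])/c["fy"],-np.ones(len(px))]@Rm
    o=-Rm.T@t
    return o+d*((z-o[2])/d[:,2])[:,None]
def blob(mask,box):  # largest contour points in box x0,y0,x1,y1
    m=np.zeros(mask.shape,np.uint8); x0,y0,x1,y1=box
    m[y0:y1,x0:x1]=mask[y0:y1,x0:x1]*255
    cs,_=cv2.findContours(m,cv2.RETR_EXTERNAL,cv2.CHAIN_APPROX_NONE)
    return max(cs,key=cv2.contourArea)[:,0,:]
def rect(pts): # minAreaRect of world pts -> centre, long-axis length, short, angle of long axis as yaw (long axis = own y)
    (cx,cy),(w,h),a=cv2.minAreaRect(pts[:,:2].astype(np.float32)); a=np.radians(a)
    if w>h: L,S,al=w,h,a
    else: L,S,al=h,w,a+np.pi/2
    yaw=(al-np.pi/2+np.pi/2)%np.pi-np.pi/2
    return np.array([cx,cy]),L,S,yaw
def quat(yaw): # fingers close along the object's x at this yaw; choose smaller |q6|
    return (R.from_euler('z',yaw+QOFF)*R.from_quat([1,0,0,0])).as_quat()
QOFF=-np.pi/2
E
python3 - <<'E'
from h import *
im=bot.camera("top"); hsv=cv2.cvtColor(im,cv2.COLOR_RGB2HSV); H,S,V=[hsv[:,:,i].astype(int) for i in range(3)]
np.set_printoptions(precision=1,suppress=True)
def show(n,mask,box,z):
    p=blob(mask,box); c,L,s,y=rect(ray(p,z)); print(n,c.round(1),round(L,1),round(s,1),round(y,3),len(p)); return c,y
show("hookbase",(abs(H-108)<14)&(S>120)&(V>40),(340,150,430,230),12)
show("handle",((H<6)|(H>174))&(S>150),(100,195,180,245),72)
show("upper",(((V>175)&(S<115))|(((H<6)|(H>174))&(S>150))),(95,190,185,255),30)
show("bar",V<40,(240,215,305,240),173)
show("steel",(S<90)&(V<110),(215,190,320,262),12)
show("prong1",(S<60)&(V>90),(380,160,395,215),170)
show("prong2",(S<60)&(V>90),(405,160,420,215),170)
for p in [(140,210),(140,190),(234,225),(268,227),(260,206),(387,190),(360,190),(414,190)]: print(p,hsv[p[1],p[0]])
for q in (-1,1):
    print(q,bot.solve_ik([600,0,200],(R.from_euler('z',q*np.pi/2)*R.from_quat([1,0,0,0])).as_quat()))
o=[cv2.resize(im[a:b,c:d],None,fx=4,fy=4,interpolation=cv2.INTER_CUBIC) for a,b,c,d in[(150,250,345,435),(185,285,220,310)]]
cv2.imwrite("pics/c1.png",np.hstack(o)[:,:,::-1])
E
```

```text
hookbase [ 599.5 -318.5] 126.2 117.2 -0.081 283
handle [532.1 311.4] 80.7 21.1 0.153 72
upper [532.6 325. ] 84.1 22.0 0.153 72
bar [512.3 -27.7] 99.9 7.2 -0.149 92
steel [513.7 -23.3] 187.6 107.9 -0.147 218
prong1 [ 597.4 -289.8] 99.1 10.7 1.555 91
prong2 [ 593.8 -349.7] 98.9 8.4 1.57 90
(140, 210) [ 17 122 202]
(140, 190) [ 15 146 177]
(234, 225) [ 18  86 115]
(268, 227) [160  38  20]
(260, 206) [23 28 73]
(387, 190) [ 14  25 133]
(360, 190) [107 173 112]
(414, 190) [ 14  61 151]
-1 [ 0.3  0.3 -0.2  0.  -1.1 -0.3]
1 [ 0.3  0.3 -0.2  0.  -1.1  2.8]
```

View pics/c1.png

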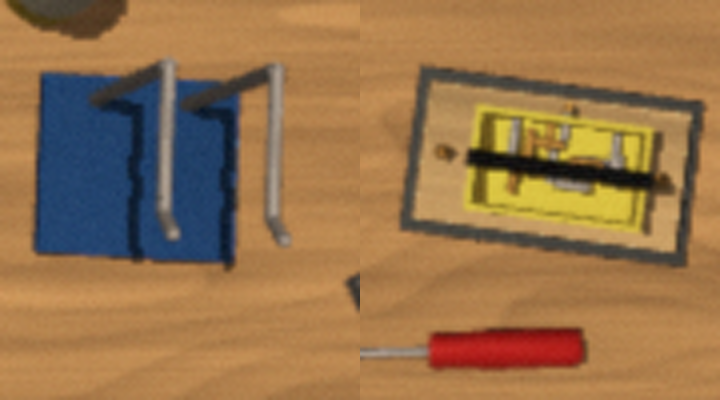

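The crop confirms this: prongs run toward the robot and the basket bar lies along the mould. The steel rectangle measures 188x108 and the bar 100 long, both matching the given sizes. I'll go for the basket.

```bash
python3 - <<'E'
from h import *
import time
np.set_printoptions(precision=1,suppress=True)
def st(m):
    s=bot.read_state(); print(m,round(s["t"],1),s["tcp_pos"],s["contact_force"],round(s["width"],1),round(float(s["finger_force"]),1),s["joint_pos"].round(2))
b=np.array([512.3,-27.7]); qb=quat(-.149); qh=quat(-.075)
bot.move_ptp([*b,240],qb); st("above")
bot.line_to([*b,149],120); bot.move_gripper(0,35); st("grip")
bot.line_to([*b,205],100); st("lift")
hk=np.array([585,-318.5]); f=lambda x,y=0:hk+R.from_euler('z',-.075).as_matrix()[:2,:2]@[x,y]
bot.line_to([*f(-125),195],200,ori=qh); st("pre")
for n in("top","side"): cv2.imwrite(f"pics/p_{n}.png",bot.camera(n)[:,:,::-1])
a=cv2.imread("pics/p_top.png")[130:330,300:500]; c=cv2.imread("pics/p_side.png")[70:220,200:350]
cv2.imwrite("pics/p.png",np.hstack([cv2.resize(a,(400,400)),cv2.resize(c,(400,400))]))
E
```

```text
above 2.9 [512.5 -27.1 239.9] [ 0.2 -0.1  0.1] 87.6 0.0 [ 0.3  0.1 -0.3 -0.  -1.2 -0.5]
grip 5.0 [512.4 -27.7 149. ] [ 0.7  0.1 -0.3] 8.9 35.0 [ 0.3  0.2 -0.5  0.  -1.  -0.5]
lift 5.7 [511.7 -27.7 204.3] [-0.4  0.2 -3.2] 8.5 35.0 [ 0.3  0.1 -0.4 -0.  -1.1 -0.5]
pre 7.3 [ 460.5 -308.6  195.1] [ 0.4  1.  -1.5] 8.5 35.0 [-0.2  0.2 -0.3 -0.  -1.1  0.2]
```

View pics/p.png

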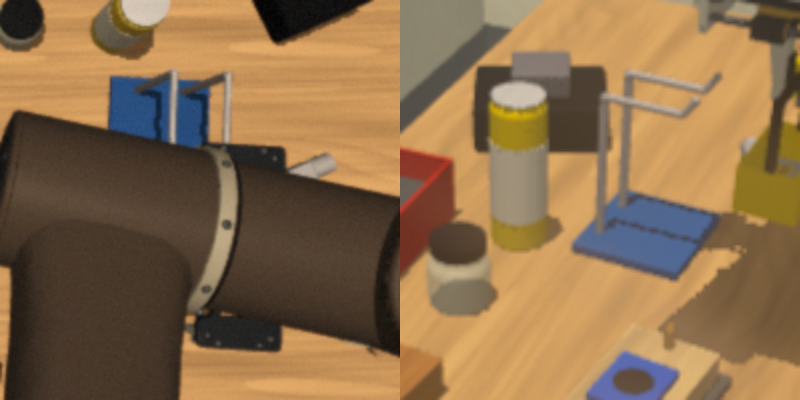

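The basket is held clear of the mould at the right of the side crop, and the prongs at (690,95) are open toward it. Bringing it in and lowering it.

```bash
python3 - <<'E'
from h import *
np.set_printoptions(precision=1,suppress=True)
def st(m):
    s=bot.read_state(); print(m,round(s["t"],1),s["tcp_pos"],s["contact_force"],s["moment"].round(2),round(s["width"],1),round(float(s["finger_force"]),1)); return s
hk=np.array([585,-318.5]); f=lambda x,y=0:hk+R.from_euler('z',-.075).as_matrix()[:2,:2]@[x,y]
bot.line_to([*f(-125),191],100)
bot.line_to([*f(-55),191],90); st("mid")
bot.line_to([*f(4),191],70); st("in")
for z in (175,168,165,163,161,160,159,158):
    bot.line_to([*f(4),z],40); s=st(z)
    if s["contact_force"][2]>2: break
for n in("top","side"): cv2.imwrite(f"pics/q_{n}.png",bot.camera(n)[:,:,::-1])
c=cv2.imread("pics/q_side.png")[70:220,200:400]
cv2.imwrite("pics/q.png",cv2.resize(c,(800,600)))
E
```

```text
mid 8.6 [ 529.7 -314.3  190.9] [ 0.1 -0.4 -2.1] [ 0. -0.  0.] 8.6 35.0
in 9.6 [ 588.7 -318.8  190.9] [-0.2 -0.  -3.1] [ 0.1 -0.1  0.1] 8.8 35.0
175 10.1 [ 588.9 -318.8  174.8] [ 0.7 -0.2 -1.9] [ 0.1 -0.1  0. ] 9.2 35.0
168 10.4 [ 588.7 -318.7  167.6] [ 1.  -0.  -2.5] [ 0.1 -0.1 -0. ] 8.9 35.0
165 10.7 [ 588.9 -318.7  164.8] [-0.2  0.2 -2.3] [ 0.1 -0.1 -0. ] 8.7 35.0
163 10.9 [ 588.9 -318.8  162.9] [-0.1 -0.4 -1.9] [ 0.1 -0.1 -0. ] 8.6 35.0
161 11.2 [ 588.9 -318.8  160.8] [ 0.1  0.6 -3. ] [ 0.1 -0.   0. ] 8.4 35.0
160 11.4 [ 589.  -318.8  160. ] [ 0.5 -0.3 -1.5] [ 0.1 -0.   0. ] 8.9 35.0
159 11.7 [ 589.1 -318.9  159.6] [-1.6  0.4  1.8] [0.5 0.5 0. ] 8.9 35.0
158 11.9 [ 589.2 -318.9  159.4] [-3.5  3.5  8. ] [ 1.   1.1 -0. ] 8.9 35.0
```

View pics/q.png

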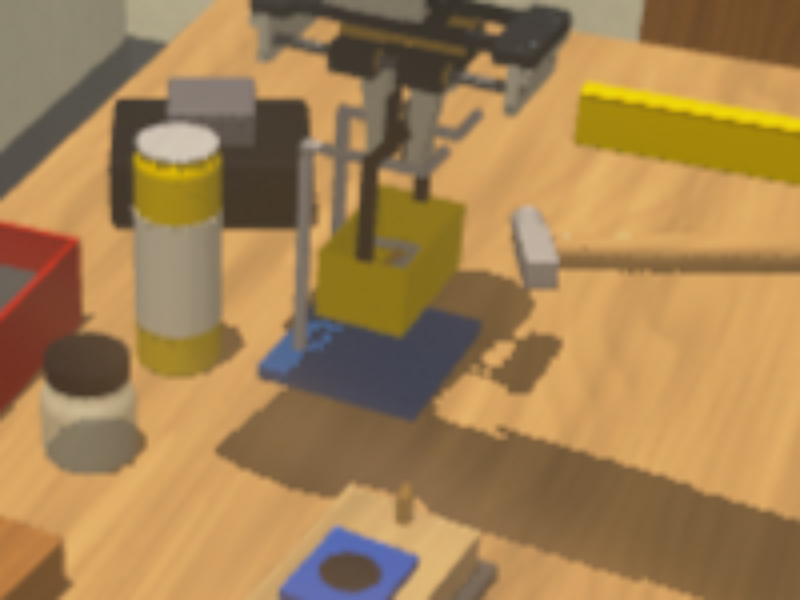

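The bar now lies on both prongs, with contact starting at TCP z 160, and the basket is upright. Releasing, then returning to the start pose to measure the mould without the arm in view.

```bash
python3 - <<'E'
from h import *
np.set_printoptions(precision=1,suppress=True)
p=bot.read_state()["tcp_pos"]
bot.line_to([p[0],p[1],160.5],30); bot.move_gripper(45,20); bot.pause(.2)
bot.line_to([p[0],p[1],270],120)
bot.move_joints([1.627,.359,.012,0,-1.224,-.288]); print(bot.read_state()["t"])
im=bot.camera("top"); sd=bot.camera("side")
cv2.imwrite("pics/r_top.png",im[:,:,::-1]); cv2.imwrite("pics/r_side.png",sd[:,:,::-1])
hsv=cv2.cvtColor(im,cv2.COLOR_RGB2HSV); H,S,V=[hsv[:,:,i].astype(int) for i in range(3)]
def show(n,mask,box,z):
    p=blob(mask,box); c,L,s,y=rect(ray(p,z)); print(n,c.round(1),round(L,1),round(s,1),round(y,3),len(p))
show("steel",(S<90)&(V<110),(215,190,320,262),12)
show("ejector",(abs(H-115)<20)&(S>90),(230,200,305,250),48)
show("handle",((H<6)|(H>174))&(S>150),(100,195,180,245),72)
o=[cv2.resize(x,(400,280),interpolation=cv2.INTER_CUBIC) for x in (im[190:260,95:195],im[190:260,220:320],im[150:220,345:445],sd[90:195,225:375])]
cv2.imwrite("pics/r.png",np.vstack([np.hstack(o[:2]),np.hstack(o[2:])])[:,:,::-1])
E
```

```text
18.075
steel [513.7 -23.3] 187.6 107.7 -0.149 217
ejector [514.1 -23.5] 68.6 54.2 -0.145 90
handle [532.  311.6] 79.6 20.7 0.146 71
```

View pics/r.png

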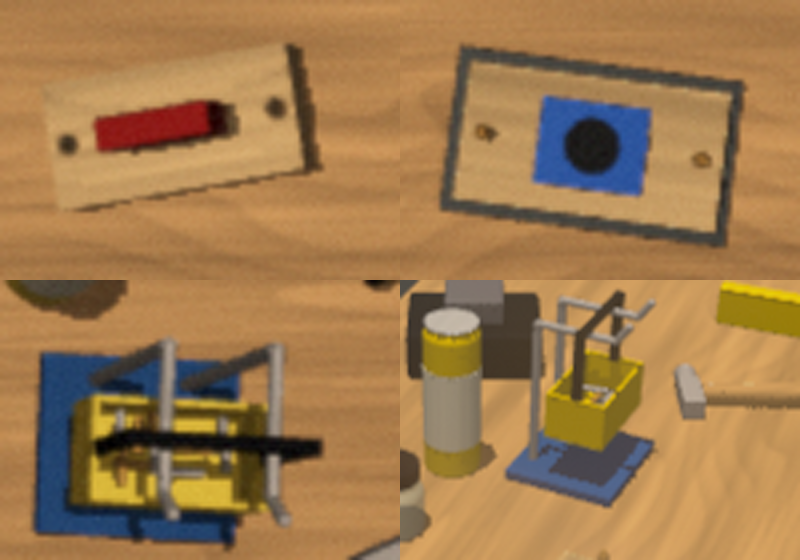

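The basket hangs upright on both prongs (lower crops). The ejector, steel and dowels agree on the lower half: centre (513.9, -23.4), yaw -0.147. The upper half's holes are visible at crop (68,143) and (276,107), so I'll measure those at z=30 and grasp.

```bash
python3 - <<'E'
from h import *
np.set_printoptions(precision=1,suppress=True)
im=cv2.imread("pics/r_top.png"); g=cv2.cvtColor(im,cv2.COLOR_BGR2GRAY).astype(float)
def dark(x,y,r=4):
    w=g[y-r:y+r+1,x-r:x+r+1]; w=np.clip(np.median(w)-25-w,0,None); Y,X=np.mgrid[y-r:y+r+1,x-r:x+r+1]
    return [(w*X).sum()/w.sum(),(w*Y).sum()/w.sum()]
h=ray([dark(112,226),dark(164,216)],30); c=h.mean(0)[:2]; d=h[0]-h[1]
yaw=-np.arctan2(d[0],d[1]); print(h,c,np.linalg.norm(d),yaw)
assert abs(np.linalg.norm(d)-140)<5
q=quat(yaw); bot.move_gripper(80)
bot.move_ptp([*c,150],q); bot.line_to([*c,38],120); s=bot.read_state(); print(s["tcp_pos"],s["contact_force"])
bot.move_gripper(0,55); s=bot.read_state(); print(s["width"],s["finger_force"],s["tcp_pos"],s["contact_force"],s["moment"])
bot.line_to([*c,140],80); s=bot.read_state(); print(s["t"],s["width"],s["tcp_pos"],s["contact_force"],s["moment"],s["joint_pos"])
E
```

```text
[[521.4 386.   30. ]
 [543.9 247.2  30. ]] [532.7 316.6] 140.57075925820985 0.1607418685255309
[533.1 317.   38.7] [-0.1  0.4  0.2]
21.62904913567187 54.971306920051575 [532.7 316.6  38. ] [ 0.2 -0.5 -1.1] [ 0.1 -0.2  0. ]
24.2917 21.51851445989152 [532.3 316.4 139.3] [-1.  -0.3 -3.1] [ 0. -0. -0.] [ 0.9  0.3 -0.2 -0.  -1.  -0.7]
```

Held level at a width of 21.5, with the weight felt. Carrying it over the dowels and looking from the side.

```bash
python3 - <<'E'
from h import *
np.set_printoptions(precision=2,suppress=True)
L=[513.9,-23.4]; q=quat(-.147)
bot.line_to([*L,140],180,ori=q); bot.line_to([*L,108],80)
s=bot.read_state(); print(s["t"],s["tcp_pos"],s["contact_force"],s["moment"])
sd=bot.camera("side"); cv2.imwrite("pics/s_side.png",sd[:,:,::-1])
cv2.imwrite("pics/s.png",cv2.resize(sd[150:270,235:395],(800,600),interpolation=cv2.INTER_CUBIC)[:,:,::-1])
c=bot.get_calibration("side"); V=np.array(c["view"])
M=R.from_euler('z',-.147).as_matrix()
for n,z in(("dowel top",66),("dowel foot",40),("hole top",100)):
    for y in(-70,70):
        p=V[:3,:3]@(np.array([*L,z])+M@[0,y,0])+V[:3,3]
        u=c["cx"]+c["fx"]*p[0]/-p[2]; v=c["cy"]-c["fy"]*p[1]/-p[2]; print(n,y,((u-235)*5).round(1),((v-150)*5).round(1))
E
```

```text
26.8833 [514.02 -23.32 107.95] [-0.02  0.23 -1.77] [ 0.13 -0.1   0.07]
dowel top -70 330.7 204.6
dowel top 70 187.3 366.4
dowel foot -70 327.2 248.0
dowel foot 70 185.5 411.4
hole top -70 335.5 146.1
hole top 70 189.8 305.6
```

View pics/s.png

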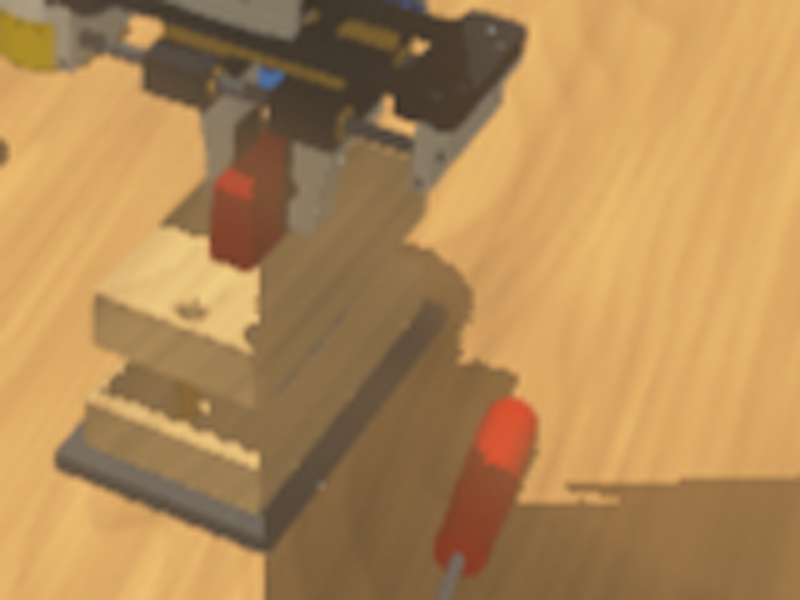

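The hole shows at (191,309) against a predicted (190,306), and the dowel foot at (187,411) against (185,411): aligned to about 1 mm. Lowering with a force watch.

```bash
python3 - <<'E'
from h import *
np.set_printoptions(precision=2,suppress=True)
L=[513.9,-23.4]
for z in (104,101,98,95,92,89,87):
    bot.line_to([*L,z],30); s=bot.read_state(); print(z,round(s["t"],1),s["tcp_pos"],s["contact_force"],s["moment"])
    if s["contact_force"][2]>6 or np.hypot(*s["contact_force"][:2])>10: break
E
```

```text
104 27.2 [513.88 -23.41 104.05] [-0.    0.38 -2.05] [ 0.1  -0.04  0.01]
101 27.5 [513.77 -23.45 100.84] [-1.09 -1.18 -3.3 ] [ 0.1  -0.04  0.01]
98 27.7 [513.72 -23.47  97.77] [-0.34 -0.59 -2.76] [ 0.09 -0.04 -0.02]
95 28.0 [513.71 -23.45  94.74] [ 0.73  0.24 -2.78] [ 0.15 -0.08 -0.02]
92 28.2 [513.74 -23.46  91.78] [ 0.02 -0.22 -2.49] [ 0.13 -0.05 -0.02]
89 28.5 [513.73 -23.44  88.77] [-0.12 -0.3  -2.83] [ 0.05 -0.07 -0.04]
87 28.7 [513.82 -23.42  86.87] [-0.61  0.4  -3.33] [ 0.07 -0.05 -0.02]
```

It slides on freely. Pressing it shut.

```bash
python3 - <<'E'
from h import *
np.set_printoptions(precision=2,suppress=True)
L=[513.9,-23.4]
bot.move_gripper(0,60)
for z in np.arange(85.5,74,-.75):
    bot.line_to([*L,z],20); s=bot.read_state(); print(z,round(s["t"],1),s["tcp_pos"],s["contact_force"],s["moment"])
    if s["contact_force"][2]>22: break
bot.pause(.3); s=bot.read_state(); print(s["tcp_pos"],s["contact_force"],s["width"],s["finger_force"],R.from_quat(s["eef_rot"]).as_matrix()[:,2])
sd=bot.camera("side"); cv2.imwrite("pics/t.png",cv2.resize(np.vstack([sd[150:270,235:395],sd[85:205,220:380]]),(400,600),interpolation=cv2.INTER_CUBIC)[:,:,::-1])
E
```

```text
85.5 29.2 [514.21 -23.35  85.93] [-2.03 -0.58  1.73] [ 0.15  0.22 -0.05]
84.75 29.4 [514.21 -23.36  85.06] [-0.84  1.07  4.05] [ 0.29  0.33 -0.05]
84.0 29.7 [514.22 -23.35  84.18] [-0.18  0.25  4.9 ] [ 0.25  0.18 -0.01]
83.25 29.9 [514.23 -23.34  83.42] [-0.4  -0.18  5.32] [ 0.25  0.14 -0.01]
82.5 30.2 [514.23 -23.33  82.73] [-0.27  1.16  6.58] [ 0.28  0.24 -0.04]
81.75 30.4 [514.22 -23.33  82.02] [-0.97  0.61  5.84] [0.28 0.36 0.04]
81.0 30.7 [514.23 -23.34  81.31] [-1.27  0.91  7.09] [0.35 0.35 0.04]
80.25 30.9 [514.21 -23.34  80.61] [-0.42  0.64  7.53] [0.36 0.47 0.04]
79.5 31.2 [514.25 -23.34  79.92] [-1.5   0.44  8.47] [ 0.4   0.55 -0.04]
78.75 31.4 [514.21 -23.36  79.18] [-1.91  1.19  8.59] [ 0.4   0.64 -0.02]
78.0 31.7 [514.24 -23.36  78.51] [-0.96  1.12  9.37] [0.39 0.68 0.03]
77.25 31.9 [514.24 -23.34  77.9 ] [-1.72  1.04 10.23] [ 0.43  0.9  -0.  ]
76.5 32.2 [514.24 -23.33  77.87] [-6.45  1.79 18.06] [ 0.81  2.07 -0.06]
75.75 32.4 [514.25 -23.36  77.85] [-8.6   1.71 25.75] [ 1.07  3.35 -0.06]
[514.29 -23.33  77.86] [-8.26  2.54 25.53] 21.55530369986218 59.98553395271301 [ 0. -0. -1.]
```

View pics/t.png

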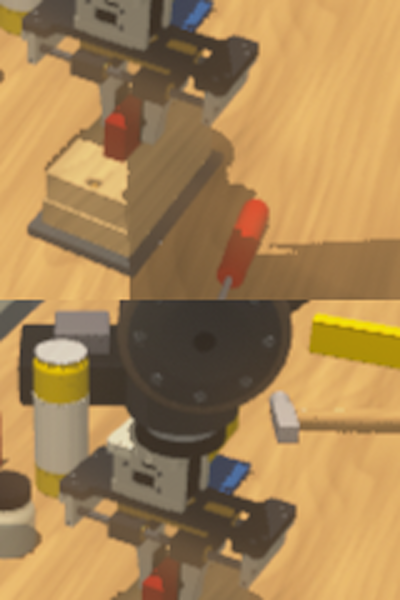

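The picture shows the halves meeting with no visible gap. The force rises hard at TCP 77.9, which is the shut height. Handing in.

```bash
python3 -c "
from plant import bot
print(bot.close_job())"
```

```text
the job is handed in; nothing more can be done
None
```

I handed the job in with the mould held shut at about 25 N and the gripper still closed on the red handle; the basket was hanging upright on both prongs when last seen clearly, though the arm hid it in the final picture. The hand-in gave no verdict back.

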